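Hang the loaded battery pack on the charging hook

TASK

One of the two identical yellow battery packs on the radio desk is loaded with cells, the other is empty: find the loaded one by its weight, hang it by its handle on the two red prongs of the charging stand, and slide it back along the prongs until its handle is fully home against the brass contact plate, gently (under 60 N between pack and stand). Its weight must hold the sprung hook down; leave the empty pack standing on the desk and do not disturb the mug, the hand-held radio, the multimeter or the desk microphone.

Things in the scene. Friction and masses are not known exactly. Their poses are not given: they have to be found in the camera images.
- pack_a: pack A: yellow battery pack with black ends, base and top: a box 60 (x) by 150 (y) by 90 (z) mm, fixed steel handle on top. Looks the same as the other one; either is the empty one, 0.21 to 0.32 kg, the other is loaded with cells, 0.65 to 0.86 kg. Origin: centre of the underside, z up; a half turn changes nothing
- pack_b: pack B: as pack A
- pack_a_bar (a point): centre of pack A's handle, a flat bar along the pack's y: 14 mm wide (x), 10 mm thick (z), 140 mm long, centre 145 mm above the pack's foot; the opening under it is 120 mm wide (y) and 50 mm high. Axes as the pack's
- pack_b_bar (a point): centre of pack B's handle bar, likewise
- stand: charging stand fixed to the desk: black foot 190 by 200 by 15 mm (x -80 to +110 mm), grey column 225 mm high at x +50 to +85 mm, sprung red twin hook and brass contact plate before it. Origin on the desk below the face of the plate; x points from the prong tips to the plate and column (away from the robot, within its yaw), z up
- hook_seat (a point): centre of a handle bar that is fully home; sinks with the hook; axes as the stand's. Prongs along x, 8 mm wide, 10 thick, at y +-38 mm, tops 5 mm below this point (215 mm above the desk, hook up), from plate (x +7) to x -91 mm, last 8 mm turned up 11 mm. Plate 110 mm wide, top 25 mm above. A finger does not fit between home bar and plate: lay it down 45 mm short, then push
- hook (a joint): how far the sprung hook has sunk: 0 up (unloaded, and also under the empty pack) to 0.02 m fully down (under the loaded pack, or pressed with more than about 6.5 N)
- mug: blue mug, 80 mm across, 95 mm high; origin under its centre
- handheld: black hand-held radio standing up, 60 by 36 by 110 mm with a 100 mm stub aerial; origin under its centre
- meter: red multimeter lying flat, 160 by 85 by 41 mm; origin under its centre
- deskmic: desk microphone, round foot 100 mm across, 150 mm high; origin under its foot

How it is judged:
By the outcome, as a careful person would: the job done as asked, in the order asked, and still so for the second after the job is handed in, with the robot touching nothing.
It also fails if it takes over 72 s, if anything falls off the work surface, if the arm or the gripper's body presses on something with over 40 N, if the wrist force passes 120 N, or if a joint passes its speed limit or range.

ROBOT

A 6-joint arm with a two-finger parallel gripper is mounted at the origin on the work surface. World frame = base frame: x ahead of the robot, y to its left, z up, the work surface at z = 0. Lengths are in m, angles in rad, forces in N, time in s.
With the tool pointing down it reaches from about 0.325 to 0.775 m from the base axis. Payload 9.3 kg.
Tool frame: the origin (TCP) lies at the very end of the fingers, on their centre line; the grasp point (between the pads) lies r.tcp_to_grasp behind it (r.tcp_to_grasp is the distance from the TCP to the grasp point, in m); z points along the fingers, y is the line along which they close (so a half turn about z gives the same grasp; the last joint's range is limited). The gripper opens to 85 mm and grips with 20 to 120 N. Pads are 22 mm wide; open, the fingers measure 114 mm over their backs; the gripper's body (76 mm by 85 mm) begins 54 mm behind the grasp point. The pads swing forward as they close: fully open they stand 13 mm farther back than shut.
Start: joints at [-1.293, 0.259, 0.021, 1.334, 0, 1.418], TCP at [0.23, -0.5, 0.231] pointing down, gripper open.
Joint ranges: [-3.04, 3.04], [-0.91, 1.82], [-1.04, 1.36], [-1.92, 1.95], [-1.52, 1.45], [-3.14, 3.14]. Speed limits (rad/s): [2.22, 2.22, 2.79, 3.14, 3.14, 3.14].

INTERFACE

Orientations are given as a rotation vector (axis times angle).
In Python, from bench import r gives the robot as it stands.
- The arm moves only by the tool play_rows, never from a script. Its argument "steps" is a list of rows, each a list of 3 entries, a list of its own where there are three numbers: the finger opening in cm, from 0 to 8.54, then the shift along the tool's x, y, z in cm, then the turn, a rotation vector about the tool's x, y, z in degrees. A call has exactly 8 rows; each row shifts and turns the commanded pose from where the row before left it, along the tool's axes as they then stand; what a row does not reach is not made up. A row lasts 1/12 s, in which the tool goes at most 41.7 mm and 7.16 degrees, less where a joint would pass 70% of its speed; a pose out of reach is approached as far as the arm can. A call with a gripper value outside its range is refused whole. The fingers move at their own pace and stop on an object; "grip_force" is the grip in N (left out, the last holds). Time passes only in rows, so rows that do not move let the fingers close, or fill a call up. It gives the time, the measured TCP pose, the force, the opening and the grip force at its end, in the units of the state.
- r.read_state(): the state, without advancing time (a new reading comes with each control period).
- r.capture(name): name is "scene" or "side" or "wrist"; returns the picture (480x640x3 uint8, blue, green, red); there is no depth.
- r.get_calibration(name): a dict with "K" (3x3 intrinsics, pixels), "R" (3x3) and "t" (3): a world point X has camera coordinates R X + t. Camera axes: x right, y down, z forward; pixel columns grow to the right and rows downward; lengths in m; the calibration is good to about 2 mm. A picture is of the moment at which its call begins: read the wrist's pose just before it. get_calibration takes no time and is no camera call; for the wrist camera it gives the pose at the moment of the call.
- r.hand_in(): hands the job in; it is judged then, once.
Trained networks look in the newest picture that a camera, given by its name, has taken for a name from the list of things; names that differ only in an ending like _2 or _b are one class to them, and where a whole thing is asked for, a point or a joint stands for the part that bears it (a point fixed in the world has none). Each returns a list of dicts, best first, with "conf" (0 to 1); they miss things now and then, are a little off and sometimes report something else, mostly with a low value. They report only what shows in the picture. A call takes as long as a camera call.
- r.look_for(label, camera): "centre" ([x, y, z] in m, in world coordinates, good to about 4 mm: the middle of the surface that is visible of it).
- r.outline_of(label, camera): "pixels" (480x640 bool, what is visible of it).
- r.tip_of(label, camera): "centre" ([x, y, z] in m, in world coordinates, good to about 4 mm: a listed point, or the origin of a listed thing).
The state is a dict: "t": time; "joints": joint angles; "dq": joint speeds; "joint_efforts": joint torques, N m; "eef_pos": TCP position; "orientation": TCP orientation; "force": force on the tool from outside, world axes, zero at the start; "wrist_torque": the same for the moment, N m; "grip_width": finger opening in m; "gripper_force": force on a finger pad.
Only numpy, scipy, OpenCV 4.12 (cv2) and the standard library are available. Lean on these libraries where they do the work, as an engineer would, in place of code of your own. Each camera call takes 0.05 s, during which the arm holds its last target. There are 200 camera calls.

## Working session

There is one attempt and no reset: what is moved stays moved. The work goes in short steps, Python scripts to look and compute and a tool call to move; the robot and the scene stay as the last step left them, time stands still between calls to the robot, and variables do not carry over. Pictures are saved under pics/ and viewed, at most 14 in all, crops included, and the job is handed in when it is done.

Besides the shell and the picture viewer there is one more tool, called after "Emit:" by a JSON object that holds its "fn" and its "kwargs". play_rows: Moves the arm, as the interface text tells. Its arguments: {"type":"object","properties":{"steps":{"type":"array"},"grip_force":{"type":"number"}},"required":["steps"]}

```bash
ls; mkdir -p pics
python3 - <<'E'
from bench import r
import cv2,numpy as np
s=r.read_state();print({k:np.round(v,3).tolist() for k,v in s.items()},r.tcp_to_grasp)
a=r.capture("scene");b=r.capture("side")
cv2.imwrite("pics/a.png",a);cv2.imwrite("pics/b.png",b)
for c in("scene","side"):
  for n in("pack_a","pack_a_bar","stand","hook_seat","mug","handheld","meter","deskmic"):
    print(c,n,[(np.round(d["centre"],3).tolist(),round(d["conf"],2)) for d in r.tip_of(n,c)[:3]])
E
```

```text
pics
{'t': 0.0, 'joints': [-1.293, 0.259, 0.021, 1.334, 0.0, 1.418], 'dq': [-0.0, 0.0, 0.001, 0.001, 0.0, 0.001], 'joint_efforts': [-0.001, -55.564, 34.453, 0.014, -0.0, -0.0], 'eef_pos': [0.23, -0.499, 0.231], 'orientation': [-3.068, -0.671, 0.0], 'force': [0.176, -0.333, -0.648], 'wrist_torque': [-0.006, -0.035, -0.044], 'gripper_force': 0.0, 'grip_width': 0.086} 0.0187
scene pack_a [([0.486, -0.043, -0.0], 0.91), ([0.437, -0.321, 0.004], 0.75)]
scene pack_a_bar [([0.49, -0.048, 0.143], 0.65), ([0.491, -0.044, 0.001], 0.26)]
scene stand [([0.591, 0.223, 0.003], 0.6), ([0.49, -0.042, 0.002], 0.46)]
scene hook_seat [([0.582, 0.216, 0.22], 0.81), ([0.683, -0.244, 0.001], 0.51)]
scene mug [([0.719, -0.067, -0.0], 0.87)]
scene handheld [([0.681, -0.241, -0.001], 0.86)]
scene meter [([0.652, -0.4, -0.002], 0.94), ([0.49, -0.043, 0.001], 0.49), ([0.423, 0.545, 0.001], 0.42)]
scene deskmic [([0.421, 0.543, 0.003], 0.9)]
side pack_a [([0.486, -0.045, -0.004], 0.89), ([0.432, -0.322, -0.001], 0.71)]
side pack_a_bar [([0.488, -0.043, 0.142], 0.93)]
side stand [([0.587, 0.217, -0.0], 0.7), ([0.489, -0.042, 0.146], 0.7)]
side hook_seat [([0.585, 0.215, 0.222], 0.92)]
side mug [([0.717, -0.072, -0.004], 0.68), ([0.488, -0.044, 0.144], 0.16)]
side handheld [([0.685, -0.24, 0.002], 0.93)]
side meter [([0.659, -0.397, 0.002], 0.82)]
side deskmic [([0.418, 0.54, -0.002], 0.8)]
```

View pics/a.png

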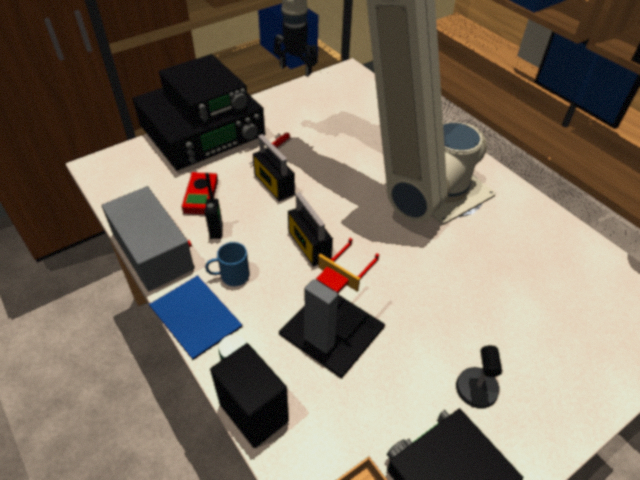

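View pics/b.png

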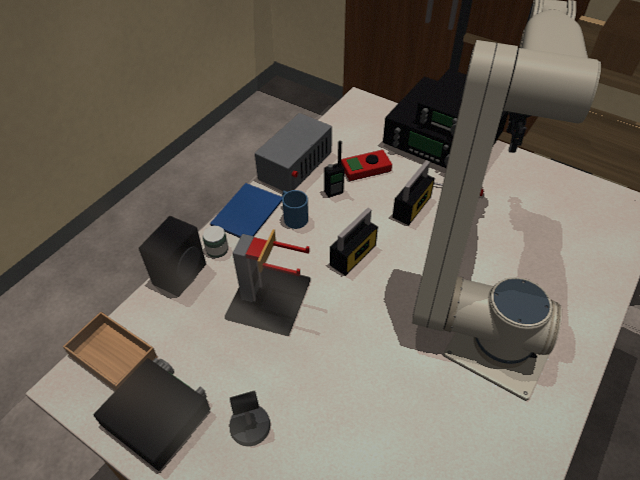

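Scene view: the packs are at about (310,235) and (273,175), with the stand at (330,300). Side view: the packs are at (355,245) and (413,195), and the prong tips at (307,250) and (297,271). Next I'll zoom in to get the yaws.

Run:
```python
import cv2,numpy as np
a=cv2.imread("pics/a.png");b=cv2.imread("pics/b.png")
f=lambda i,x,y,w,h:cv2.resize(i[y:y+h,x:x+w],(400*1,300*1),interpolation=cv2.INTER_CUBIC)
A=np.vstack([np.hstack([f(a,245,135,100,75),f(a,285,185,100,75)]),np.hstack([f(a,300,225,100,75),f(b,225,225,100,75)])])
cv2.imwrite("pics/c.png",A)
A=np.vstack([np.hstack([f(b,370,155,100,75),f(b,310,205,100,75)])])
cv2.imwrite("pics/d.png",A)
```

```text
(no output)
```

View pics/c.png

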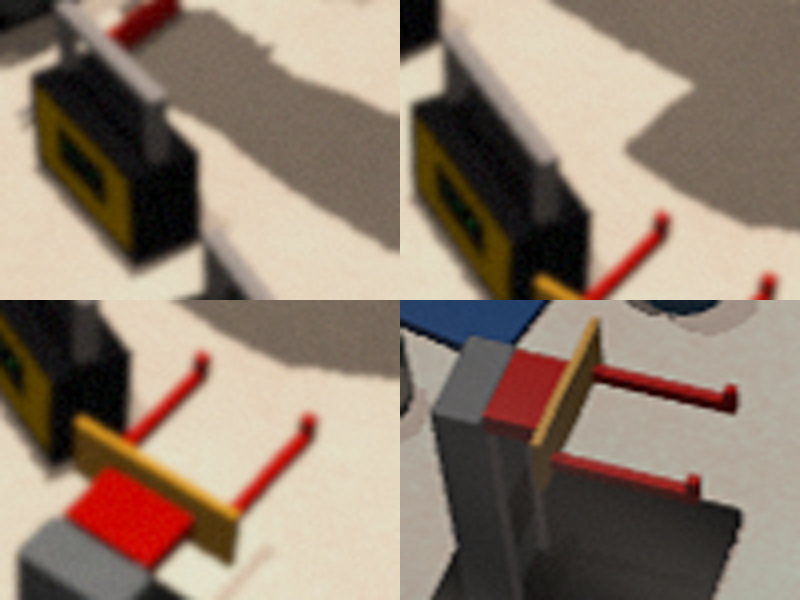

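View pics/d.png

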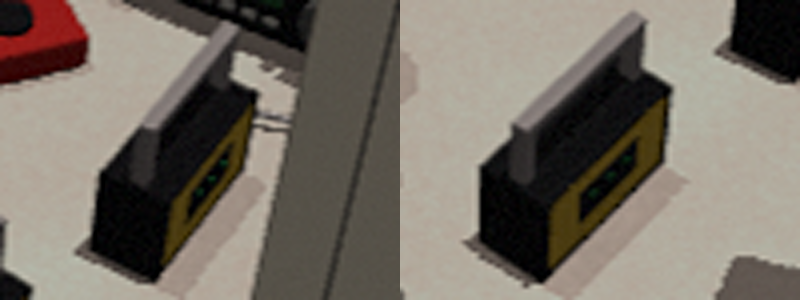

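```bash
cat > h.py <<'E'
from bench import r
import cv2,numpy as np
def tri(p,q,c1,c2):
    P=lambda c:np.array(c["K"])@np.c_[c["R"],np.array(c["t"]).reshape(3)]
    P1,P2=P(c1),P(c2)
    X=cv2.triangulatePoints(P1,P2,np.float64(p).reshape(2,1),np.float64(q).reshape(2,1))[:,0]
    h=lambda M,p:np.linalg.norm((M@X)[:2]/(M@X)[2]-p)
    return X[:3]/X[3],h(P1,p),h(P2,q)
E
python3 - <<'E'
from h import *
A,B=r.get_calibration("scene"),r.get_calibration("side")
for n,p,q in [("p1+",(322,224.5),(340.5,237)),("p1-",(297.5,192.5),(369.5,208.7)),("p2+",(284.5,159.3),(407.5,187)),("p2-",(262,137),(427.5,162.5)),
("pl-",(320,255),(274.2,230.5)),("pl+",(359.5,278),(260,260)),("tip-",(350.5,238.7),(308,247)),("tip+",(377.2,254.5),(298.7,270))]:
  X,e,f=tri(p,q,A,B);print(n,X.round(4),round(e,1),round(f,1))
for c in("scene","side"):print([(d["centre"],d["conf"]) for d in r.tip_of("pack_b_bar",c)])
W=r.get_calibration("wrist");print(W)
from scipy.spatial.transform import Rotation as R
s=r.read_state();print(R.from_rotvec(s["orientation"]).as_matrix().round(3))
E
```

```text
p1+ [0.4925 0.0183 0.142 ] 0.1 0.1
p1- [ 0.479  -0.1176  0.1447] 0.2 0.2
p2+ [ 0.43   -0.2599  0.1426] 0.3 0.3
p2- [ 0.4288 -0.39    0.1426] 0.8 0.7
pl- [0.606  0.1655 0.2373] 0.3 0.2
pl+ [0.5743 0.2678 0.241 ] 1.2 1.0
tip- [0.5087 0.1531 0.2213] 0.6 0.5
tip+ [0.4867 0.2261 0.2197] 0.6 0.5
[([0.4368, -0.3216, 0.1449], 0.98), ([0.4906, -0.0467, 0.1424], 0.24)]
[([0.4896, -0.0423, 0.1404], 0.61)]
{'K': array([[381.76304008,   0.        , 318.60270197],
       [  0.        , 381.76304008, 241.80166568],
       [  0.        ,   0.        ,   1.        ]]), 'R': array([[ 0.41848941, -0.90822089,  0.00119696],
       [-0.87272034, -0.40176592,  0.27738664],
       [-0.25144744, -0.11712798, -0.96075763]]), 't': array([-0.55050032, -0.03628207,  0.37846353])}
[[ 0.909  0.418  0.   ]
 [ 0.418 -0.909  0.   ]
 [ 0.    -0.    -1.   ]]
```

```bash
cat >> h.py <<'E'
from scipy.spatial.transform import Rotation as R
def plan(pos,yaw,n,g):
    """rows from the present pose to TCP pos, tool down, tool y at yaw (deg)"""
    s=r.read_state();C=R.from_rotvec(s["orientation"]);a=np.radians(yaw)
    T=R.from_matrix(np.c_[[-np.sin(a),np.cos(a),0],[np.cos(a),np.sin(a),0],[0,0,-1]])
    v=(C.inv()*T).as_rotvec();d=(np.array(pos)-s["eef_pos"])/n*100
    print("t",round(s["t"],2),"pos",np.round(s["eef_pos"],4),"F",np.round(s["force"],2),"w",round(s["grip_width"],4),"gf",s["gripper_force"])
    for k in range(n):
        print([g,(C*R.from_rotvec(v*k/n)).inv().apply(d).round(2).tolist(),np.degrees(v/n).round(2).tolist()],end=",\n" if k<n-1 else "\n")
E
python3 -c "
from h import *
plan([.488,-.0475,.235],-5.7,16,8.0)"
```

```text
t 1.0 pos [ 0.2297 -0.4997  0.2313] F [0.09 0.62 0.36] w 0.0856 gf 0.0
[8.0, [2.65, -1.89, -0.02], [0.0, -0.0, -3.73]],
[8.0, [2.76, -1.72, -0.02], [0.0, -0.0, -3.73]],
[8.0, [2.87, -1.53, -0.02], [0.0, -0.0, -3.73]],
[8.0, [2.96, -1.34, -0.02], [0.0, -0.0, -3.73]],
[8.0, [3.05, -1.15, -0.02], [0.0, -0.0, -3.73]],
[8.0, [3.11, -0.95, -0.02], [0.0, -0.0, -3.73]],
[8.0, [3.17, -0.74, -0.02], [0.0, -0.0, -3.73]],
[8.0, [3.21, -0.54, -0.02], [0.0, -0.0, -3.73]],
[8.0, [3.24, -0.33, -0.02], [0.0, -0.0, -3.73]],
[8.0, [3.25, -0.12, -0.02], [0.0, -0.0, -3.73]],
[8.0, [3.25, 0.1, -0.02], [0.0, -0.0, -3.73]],
[8.0, [3.24, 0.31, -0.02], [0.0, -0.0, -3.73]],
[8.0, [3.21, 0.52, -0.02], [0.0, -0.0, -3.73]],
[8.0, [3.17, 0.72, -0.02], [0.0, -0.0, -3.73]],
[8.0, [3.12, 0.93, -0.02], [0.0, -0.0, -3.73]],
[8.0, [3.05, 1.13, -0.02], [0.0, -0.0, -3.73]]
```

Emit:
{"fn": "play_rows", "kwargs": {"steps": [[8, [2.65, -1.9, 0], [0, 0, -3.7]], [8, [2.75, -1.7, 0], [0, 0, -3.7]], [8, [2.85, -1.55, 0], [0, 0, -3.7]], [8, [2.95, -1.35, 0], [0, 0, -3.7]], [8, [3.05, -1.15, 0], [0, 0, -3.7]], [8, [3.1, -0.95, 0], [0, 0, -3.7]], [8, [3.15, -0.75, 0], [0, 0, -3.7]], [8, [3.2, -0.55, 0], [0, 0, -3.7]]]}}

```text
t: 1.67
eef_pos: [0.3588, -0.2728, 0.2315]
orientation: [2.793, 1.437, 0.0]
force: [0.6, -0.4, -0.1]
grip_width: 0.0797
gripper_force: 0.0
```

Emit:
{"fn": "play_rows", "kwargs": {"steps": [[8, [3.25, -0.35, 0], [0, 0, -3.7]], [8, [3.25, -0.1, 0], [0, 0, -3.7]], [8, [3.25, 0.1, 0], [0, 0, -3.7]], [8, [3.25, 0.3, 0], [0, 0, -3.7]], [8, [3.2, 0.5, 0], [0, 0, -3.7]], [8, [3.2, 0.7, 0], [0, 0, -3.7]], [8, [3.1, 0.95, 0], [0, 0, -3.7]], [8, [3.05, 1.15, 0], [0, 0, -3.7]]]}}

```text
t: 2.33
eef_pos: [0.4892, -0.047, 0.2315]
orientation: [2.333, 2.103, 0.0]
force: [0.6, -1.4, 0.1]
grip_width: 0.0796
gripper_force: 0.0
```

```bash
python3 -c "
from h import *
c=r.get_calibration('wrist');im=r.capture('wrist');cv2.imwrite('pics/e.png',im)
for n in ('pack_a_bar','hook_seat'):print(n,[(d['centre'],d['conf']) for d in r.tip_of(n,'wrist')])
np.savez('w1.npz',**c)
plan([.488,-.0475,.126],-5.7,8,4.0)"
```

```text
pack_a_bar [([0.4902, -0.0508, 0.1478], 0.84)]
hook_seat [([0.4883, -0.047, 0.1473], 0.47)]
t 2.48 pos [ 0.4893 -0.0469  0.2311] F [ 0.08  0.19 -0.4 ] w 0.08 gf 0.0
[4.0, [-0.01, -0.01, 1.31], [-0.0, -0.0, -0.02]],
[4.0, [-0.01, -0.01, 1.31], [-0.0, -0.0, -0.02]],
[4.0, [-0.01, -0.01, 1.31], [-0.0, -0.0, -0.02]],
[4.0, [-0.01, -0.01, 1.31], [-0.0, -0.0, -0.02]],
[4.0, [-0.01, -0.01, 1.31], [-0.0, -0.0, -0.02]],
[4.0, [-0.01, -0.01, 1.31], [-0.0, -0.0, -0.02]],
[4.0, [-0.01, -0.01, 1.31], [-0.0, -0.0, -0.02]],
[4.0, [-0.01, -0.01, 1.31], [-0.0, -0.0, -0.02]]
```

View pics/e.png

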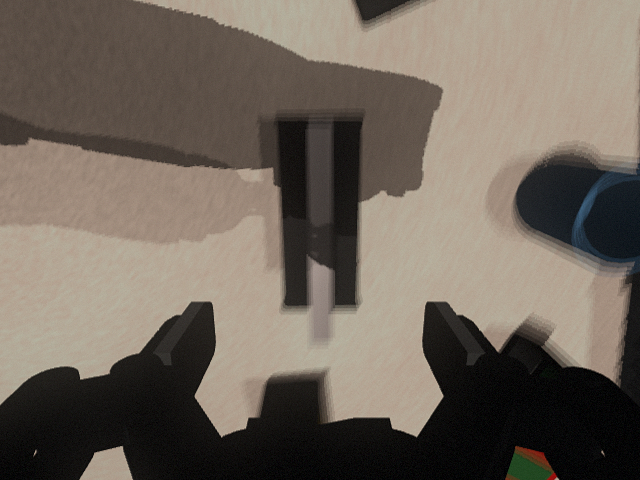

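Wrist view: the bar runs straight down the image from (320,120) to (321,343), centred between the pads at x≈213 and 424. The yaw and centring are right, so I'll descend and grip.

Emit:
{"fn": "play_rows", "kwargs": {"steps": [[5, [-0.1, 0, 1.3], [0, 0, 0]], [5, [-0.1, 0, 1.3], [0, 0, 0]], [5, [0, 0, 1.3], [0, 0, 0]], [5, [0, 0, 1.3], [0, 0, 0]], [5, [0, 0, 1.3], [0, 0, 0]], [5, [0, 0, 1.3], [0, 0, 0]], [5, [0, 0, 1.3], [0, 0, 0]], [5, [0, 0, 1.3], [0, 0, 0]]], "grip_force": 60}}

```text
t: 3.15
eef_pos: [0.488, -0.0517, 0.1268]
orientation: [2.339, 2.097, -0.0]
force: [-0.2, -0.7, -0.5]
grip_width: 0.05
gripper_force: 0.0
```

Emit:
{"fn": "play_rows", "kwargs": {"steps": [[0.5, [0, 0, 0], [0, 0, 0]], [0.5, [0, 0, 0], [0, 0, 0]], [0.5, [0, 0, 0], [0, 0, 0]], [0.5, [0, 0, 0], [0, 0, 0]], [0.5, [0, 0, 0], [0, 0, 0]], [0.5, [0, 0, 0], [0, 0, 0]], [0.5, [0, 0, 0], [0, 0, 0]], [0.5, [0, 0, 0], [0, 0, 0]]]}}

```text
t: 3.82
eef_pos: [0.4888, -0.0512, 0.1282]
orientation: [2.336, 2.098, -0.0]
force: [-1.3, -3.6, 5.6]
grip_width: 0.0128
gripper_force: 59.5
```

Emit:
{"fn": "play_rows", "kwargs": {"steps": [[0.5, [0, 0, -0.3], [0, 0, 0]], [0.5, [0, 0, -0.5], [0, 0, 0]], [0.5, [0, 0, -0.7], [0, 0, 0]], [0.5, [0, 0, -0.5], [0, 0, 0]], [0.5, [0, 0, 0], [0, 0, 0]], [0.5, [0, 0, 0], [0, 0, 0]], [0.5, [0, 0, 0], [0, 0, 0]], [0.5, [0, 0, 0], [0, 0, 0]]]}}

```text
t: 4.48
eef_pos: [0.4883, -0.0505, 0.147]
orientation: [-2.336, -2.1, 0.0]
force: [-0.3, 0.3, -3.0]
grip_width: 0.0127
gripper_force: 58.6
```

```bash
python3 -c "
from h import *
for i in range(4):
  r.capture('side');s=r.read_state();print(s['force'],s['grip_width'],s['gripper_force'],s['eef_pos'],s['wrist_torque'])
"
```

```text
[ 0.06691537 -0.58740137 -2.06639423] 0.012595166434803533 58.59910547733307 [ 0.4883144  -0.05053815  0.14700197] [-0.05730033  0.0234286   0.00370182]
[ 0.27954343 -0.37522409 -2.06123778] 0.012917689599622246 58.59901964664459 [ 0.48834449 -0.05055539  0.14701886] [0.00320827 0.02031663 0.01114785]
[-0.3284004   0.61030214 -2.71066676] 0.012866198591872234 58.59902322292328 [ 0.48833341 -0.05056463  0.14705287] [-0.02022408  0.03506834 -0.01656809]
[-0.39683713 -0.27222871 -1.86723533] 0.012893698872560852 58.59877288341522 [ 0.48837295 -0.05057944  0.14707993] [-0.0576437   0.00538877 -0.04642581]
```

It reads about 2.3 N (0.24 kg), so this is the empty pack. I'll set it back down and fetch the other.

Emit:
{"fn": "play_rows", "kwargs": {"steps": [[0.5, [0, 0, 0.5], [0, 0, 0]], [0.5, [0, 0, 0.5], [0, 0, 0]], [0.5, [0, 0, 0.5], [0, 0, 0]], [0.5, [0, 0, 0.3], [0, 0, 0]], [0.5, [0, 0, 0.1], [0, 0, 0]], [0.5, [0, 0, 0], [0, 0, 0]], [0.5, [0, 0, 0], [0, 0, 0]], [0.5, [0, 0, 0], [0, 0, 0]]]}}

```text
t: 5.35
eef_pos: [0.4885, -0.0506, 0.1283]
orientation: [2.337, 2.1, 0.0]
force: [-2.3, 0.4, 1.3]
grip_width: 0.0124
gripper_force: 59.1
```

Emit:
{"fn": "play_rows", "kwargs": {"steps": [[3, [0, 0, 0], [0, 0, 0]], [5, [0, 0, 0], [0, 0, 0]], [5, [0, 0, 0], [0, 0, 0]], [5, [0, 0, 0], [0, 0, 0]], [5, [0, 0, 0], [0, 0, 0]], [5, [0, 0, -1.5], [0, 0, 0]], [5, [0, 0, -2.5], [0, 0, 0]], [5, [0, 0, -3], [0, 0, 0]]]}}

```text
t: 6.02
eef_pos: [0.4876, -0.0504, 0.1979]
orientation: [-2.335, -2.098, 0.003]
force: [1.3, 0.2, -0.1]
grip_width: 0.0503
gripper_force: 0.0
```

```bash
python3 -c "
from h import *
plan([.433,-.323,.231],-0.5,8,8.0)"
```

```text
t 6.02 pos [ 0.4876 -0.0504  0.1979] F [ 1.35  0.2  -0.13] w 0.0503 gf 0.0
[8.0, [-3.46, -0.32, -0.41], [-0.02, -0.01, -0.7]],
[8.0, [-3.46, -0.36, -0.41], [-0.02, -0.01, -0.7]],
[8.0, [-3.45, -0.4, -0.41], [-0.02, -0.01, -0.7]],
[8.0, [-3.45, -0.44, -0.41], [-0.02, -0.01, -0.7]],
[8.0, [-3.44, -0.49, -0.41], [-0.02, -0.01, -0.7]],
[8.0, [-3.44, -0.53, -0.41], [-0.02, -0.01, -0.7]],
[8.0, [-3.43, -0.57, -0.41], [-0.02, -0.01, -0.7]],
[8.0, [-3.42, -0.61, -0.41], [-0.02, -0.01, -0.7]]
```

Emit:
{"fn": "play_rows", "kwargs": {"steps": [[8, [-3.45, -0.3, -0.4], [0, 0, -0.7]], [8, [-3.45, -0.35, -0.4], [0, 0, -0.7]], [8, [-3.45, -0.4, -0.4], [0, 0, -0.7]], [8, [-3.45, -0.45, -0.4], [0, 0, -0.7]], [8, [-3.45, -0.5, -0.4], [0, 0, -0.7]], [8, [-3.45, -0.55, -0.4], [0, 0, -0.7]], [8, [-3.45, -0.55, -0.4], [0, 0, -0.7]], [8, [-3.4, -0.6, -0.4], [0, 0, -0.7]]]}}

```text
t: 6.68
eef_pos: [0.4333, -0.325, 0.2306]
orientation: [2.231, 2.212, 0.0]
force: [0.9, -0.0, 0.1]
grip_width: 0.0803
gripper_force: 0.0
```

```bash
python3 -c "
from h import *
r.capture('scene')
for n in ('pack_a_bar','pack_a'):print(n,[(d['centre'],d['conf']) for d in r.tip_of(n,'scene')])
im=r.capture('wrist');cv2.imwrite('pics/f.png',im)
for n in ('pack_a_bar','hook_seat'):print(n,[(d['centre'],d['conf']) for d in r.tip_of(n,'wrist')])
plan([.433,-.323,.126],-0.5,8,4.0)"
```

```text
pack_a_bar [([0.4889, -0.0433, 0.1453], 0.91), ([0.653, -0.4003, -0.001], 0.5)]
pack_a [([0.438, -0.3205, 0.0058], 0.87), ([0.4898, -0.0455, 0.0023], 0.59)]
pack_a_bar []
hook_seat [([0.6545, -0.3968, -0.0019], 0.37)]
t 6.98 pos [ 0.4339 -0.3225  0.2301] F [0.26 0.49 0.12] w 0.08 gf 0.0
[4.0, [-0.01, -0.01, 1.3], [-0.0, -0.0, -0.0]],
[4.0, [-0.01, -0.01, 1.3], [-0.0, -0.0, -0.0]],
[4.0, [-0.01, -0.01, 1.3], [-0.0, -0.0, -0.0]],
[4.0, [-0.01, -0.01, 1.3], [-0.0, -0.0, -0.0]],
[4.0, [-0.01, -0.01, 1.3], [-0.0, -0.0, -0.0]],
[4.0, [-0.01, -0.01, 1.3], [-0.0, -0.0, -0.0]],
[4.0, [-0.01, -0.01, 1.3], [-0.0, -0.0, -0.0]],
[4.0, [-0.01, -0.01, 1.3], [-0.0, -0.0, -0.0]]
```

View pics/f.png

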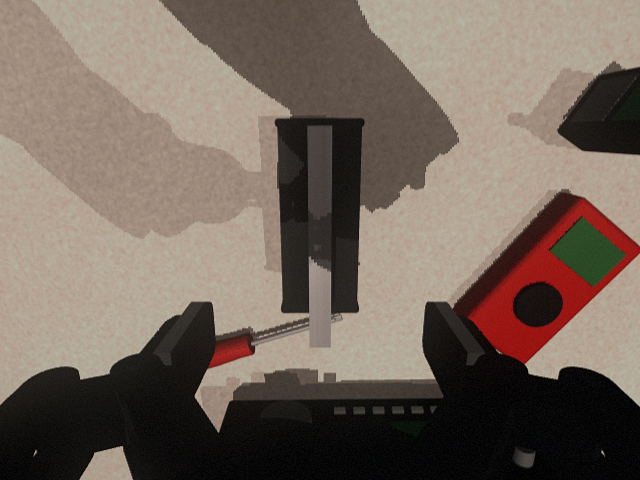

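Wrist view: the bar runs from (320,125) to (320,347), straight and centred between the pads. I'll grip it and weigh it.

Emit:
{"fn": "play_rows", "kwargs": {"steps": [[5, [-0.1, 0, 1.3], [0, 0, 0]], [5, [-0.1, 0, 1.3], [0, 0, 0]], [5, [0, 0, 1.3], [0, 0, 0]], [5, [0, 0, 1.3], [0, 0, 0]], [5, [0, 0, 1.3], [0, 0, 0]], [5, [0, 0, 1.3], [0, 0, 0]], [5, [0, 0, 1.3], [0, 0, 0]], [5, [0, 0, 1.3], [0, 0, 0]]], "grip_force": 90}}

```text
t: 7.65
eef_pos: [0.4343, -0.3237, 0.1259]
orientation: [2.229, 2.214, 0.0]
force: [0.2, 0.1, -0.3]
grip_width: 0.0501
gripper_force: 0.0
```

Emit:
{"fn": "play_rows", "kwargs": {"steps": [[0.5, [0, 0, 0], [0, 0, 0]], [0.5, [0, 0, 0], [0, 0, 0]], [0.5, [0, 0, 0], [0, 0, 0]], [0.5, [0, 0, 0], [0, 0, 0]], [0.5, [0, 0, 0], [0, 0, 0]], [0.5, [0, 0, 0], [0, 0, 0]], [0.5, [0, 0, 0], [0, 0, 0]], [0.5, [0, 0, 0], [0, 0, 0]]]}}

```text
t: 8.32
eef_pos: [0.434, -0.3249, 0.1273]
orientation: [2.231, 2.211, 0.001]
force: [-1.7, 4.3, 6.8]
grip_width: 0.0123
gripper_force: 89.3
```

Emit:
{"fn": "play_rows", "kwargs": {"steps": [[0.5, [0, 0, -0.3], [0, 0, 0]], [0.5, [0, 0, -0.5], [0, 0, 0]], [0.5, [0, 0, -0.7], [0, 0, 0]], [0.5, [0, 0, -0.5], [0, 0, 0]], [0.5, [0, 0, 0], [0, 0, 0]], [0.5, [0, 0, 0], [0, 0, 0]], [0.5, [0, 0, 0], [0, 0, 0]], [0.5, [0, 0, 0], [0, 0, 0]]]}}

```text
t: 8.98
eef_pos: [0.4337, -0.3251, 0.1459]
orientation: [-2.231, -2.211, -0.0]
force: [0.1, 0.2, -8.2]
grip_width: 0.0123
gripper_force: 88.1
```

```bash
python3 -c "
from h import *
for i in range(2):
  r.capture('side');s=r.read_state();print(s['force'],s['grip_width'],s['gripper_force'],s['eef_pos'],s['wrist_torque'])
for n in ('pack_a_bar','pack_a'):print(n,[(d['centre'],d['conf']) for d in r.tip_of(n,'side')])
plan([.36,-.28,.27],8,8,0.5)"
```

```text
[ 0.41271177  0.38048229 -7.64291188] 0.011732572302283029 88.06859493255615 [ 0.43377098 -0.32516497  0.14595806] [-0.03555832 -0.0152014   0.02336525]
[ 0.80765354 -0.41385578 -8.33992044] 0.012182560631186178 88.06857347488403 [ 0.43376399 -0.32516969  0.145967  ] [-0.08899525 -0.00636622  0.04423926]
pack_a_bar [([0.4883, -0.0425, 0.1451], 0.69)]
pack_a [([0.4278, -0.3223, 0.0167], 0.96), ([0.4862, -0.0438, -0.0025], 0.91)]
t 9.18 pos [ 0.4338 -0.3252  0.1461] F [ 0.28 -0.39 -7.58] w 0.0122 gf 88.06912779808044
[0.5, [0.56, -0.93, -1.55], [-0.0, -0.0, -1.06]],
[0.5, [0.57, -0.92, -1.55], [-0.0, -0.0, -1.06]],
[0.5, [0.59, -0.91, -1.55], [-0.0, -0.0, -1.06]],
[0.5, [0.61, -0.9, -1.55], [-0.0, -0.0, -1.06]],
[0.5, [0.62, -0.88, -1.55], [-0.0, -0.0, -1.06]],
[0.5, [0.64, -0.87, -1.55], [-0.0, -0.0, -1.06]],
[0.5, [0.66, -0.86, -1.55], [-0.0, -0.0, -1.06]],
[0.5, [0.67, -0.85, -1.55], [-0.0, -0.0, -1.06]]
```

It reads about 8 N (0.81 kg), so this is the loaded pack. I'll raise it clear of the empty pack, then carry it to the stand.

Emit:
{"fn": "play_rows", "kwargs": {"steps": [[0.5, [0, 0, -1], [0, 0, 0]], [0.5, [0, 0, -2], [0, 0, 0]], [0.5, [0, 0, -2.5], [0, 0, 0]], [0.5, [0, 0, -2.5], [0, 0, 0]], [0.5, [0, 0, -2.5], [0, 0, 0]], [0.5, [0, 0, -2.5], [0, 0, 0]], [0.5, [0, 0, -2.5], [0, 0, 0]], [0.5, [0, 0, -1], [0, 0, 0]]]}}

```text
t: 9.85
eef_pos: [0.4342, -0.3256, 0.3157]
orientation: [2.228, 2.208, -0.0]
force: [0.4, -1.0, -8.9]
grip_width: 0.0122
gripper_force: 88.3
```

```bash
python3 -c "
from h import *
plan([.431,.169,.312],17,24,0.5)"
```

```text
t 9.85 pos [ 0.4342 -0.3256  0.3157] F [ 0.38 -1.03 -8.86] w 0.0122 gf 88.34393620491028
[0.5, [2.06, -0.03, 0.01], [0.01, 0.01, -0.73]],
[0.5, [2.06, -0.01, 0.01], [0.01, 0.01, -0.73]],
[0.5, [2.06, 0.02, 0.01], [0.01, 0.01, -0.73]],
[0.5, [2.06, 0.05, 0.01], [0.01, 0.01, -0.73]],
[0.5, [2.06, 0.07, 0.01], [0.01, 0.01, -0.73]],
[0.5, [2.06, 0.1, 0.01], [0.01, 0.01, -0.73]],
[0.5, [2.06, 0.13, 0.01], [0.01, 0.01, -0.73]],
[0.5, [2.06, 0.15, 0.01], [0.01, 0.01, -0.73]],
[0.5, [2.05, 0.18, 0.01], [0.01, 0.01, -0.73]],
[0.5, [2.05, 0.2, 0.01], [0.01, 0.01, -0.73]],
[0.5, [2.05, 0.23, 0.01], [0.01, 0.01, -0.73]],
[0.5, [2.04, 0.26, 0.01], [0.01, 0.01, -0.73]],
[0.5, [2.04, 0.28, 0.01], [0.01, 0.01, -0.73]],
[0.5, [2.04, 0.31, 0.01], [0.01, 0.01, -0.73]],
[0.5, [2.03, 0.33, 0.01], [0.01, 0.01, -0.73]],
[0.5, [2.03, 0.36, 0.01], [0.01, 0.01, -0.73]],
[0.5, [2.02, 0.39, 0.01], [0.01, 0.01, -0.73]],
[0.5, [2.02, 0.41, 0.01], [0.01, 0.01, -0.73]],
[0.5, [2.01, 0.44, 0.01], [0.01, 0.01, -0.73]],
[0.5, [2.01, 0.46, 0.01], [0.01, 0.01, -0.73]],
[0.5, [2.0, 0.49, 0.01], [0.01, 0.01, -0.73]],
[0.5, [2.0, 0.51, 0.01], [0.01, 0.01, -0.73]],
[0.5, [1.99, 0.54, 0.01], [0.01, 0.01, -0.73]],
[0.5, [1.98, 0.56, 0.01], [0.01, 0.01, -0.73]]
```

Emit:
{"fn": "play_rows", "kwargs": {"steps": [[0.5, [1, 0, 0], [0, 0, -0.7]], [0.5, [2, 0, 0], [0, 0, -0.7]], [0.5, [2, 0, 0], [0, 0, -0.7]], [0.5, [2, 0, 0], [0, 0, -0.7]], [0.5, [2, 0.1, 0], [0, 0, -0.7]], [0.5, [2, 0.1, 0], [0, 0, -0.7]], [0.5, [2, 0.1, 0], [0, 0, -0.7]], [0.5, [2, 0.1, 0], [0, 0, -0.7]]]}}

```text
t: 10.52
eef_pos: [0.4317, -0.1733, 0.3106]
orientation: [-2.118, -2.318, -0.0]
force: [-0.4, -0.5, -8.2]
grip_width: 0.0121
gripper_force: 88.4
```

Emit:
{"fn": "play_rows", "kwargs": {"steps": [[0.5, [2, 0.2, 0], [0, 0, -0.7]], [0.5, [2, 0.2, 0], [0, 0, -0.7]], [0.5, [2, 0.2, 0], [0, 0, -0.7]], [0.5, [2, 0.3, 0], [0, 0, -0.7]], [0.5, [2, 0.3, 0], [0, 0, -0.7]], [0.5, [2, 0.3, 0], [0, 0, -0.7]], [0.5, [2, 0.3, 0], [0, 0, -0.8]], [0.5, [2, 0.4, 0], [0, 0, -0.8]]]}}

```text
t: 11.18
eef_pos: [0.432, -0.012, 0.3107]
orientation: [-1.998, -2.423, 0.001]
force: [0.2, -0.2, -7.2]
grip_width: 0.0123
gripper_force: 88.4
```

Emit:
{"fn": "play_rows", "kwargs": {"steps": [[0.5, [2, 0.4, 0], [0, 0, -0.8]], [0.5, [2, 0.4, 0], [0, 0, -0.8]], [0.5, [2, 0.4, 0], [0, 0, -0.8]], [0.5, [2, 0.5, 0], [0, 0, -0.8]], [0.5, [2, 0.5, 0], [0, 0, -0.8]], [0.5, [2, 0.5, 0], [0, 0, -0.7]], [0.5, [2, 0.5, 0], [0, 0, -0.7]], [0.5, [1, 0.3, 0], [0, 0, -0.5]]]}}

```text
t: 11.85
eef_pos: [0.4309, 0.1427, 0.3107]
orientation: [-1.869, -2.523, -0.0]
force: [-1.1, -0.7, -8.5]
grip_width: 0.0123
gripper_force: 88.3
```

```bash
python3 -c "
from h import *
im=r.capture('wrist');cv2.imwrite('pics/g.png',im)
for n in ('pack_a_bar','hook_seat','stand'):print(n,[(d['centre'],d['conf']) for d in r.tip_of(n,'wrist')])
im=r.capture('side')
for n in ('pack_a_bar','hook_seat','stand'):print(n,[(d['centre'],d['conf']) for d in r.tip_of(n,'side')])
plan([.431,.169,.2265],17,8,0.5)"
```

```text
pack_a_bar []
hook_seat [([0.5857, 0.2171, 0.2188], 0.9)]
stand [([0.5923, 0.2209, -0.0026], 0.87)]
pack_a_bar [([0.4874, -0.0419, 0.1422], 0.75)]
hook_seat [([0.5865, 0.2156, 0.2213], 0.94)]
stand [([0.5906, 0.2163, 0.0034], 0.85)]
t 12.25 pos [0.4323 0.1397 0.3112] F [ 0.26 -0.04 -7.61] w 0.012 gf 88.35157513618469
[0.5, [0.36, 0.09, 1.06], [-0.0, 0.0, -0.04]],
[0.5, [0.36, 0.09, 1.06], [-0.0, 0.0, -0.04]],
[0.5, [0.36, 0.09, 1.06], [-0.0, 0.0, -0.04]],
[0.5, [0.36, 0.09, 1.06], [-0.0, 0.0, -0.04]],
[0.5, [0.36, 0.09, 1.06], [-0.0, 0.0, -0.04]],
[0.5, [0.36, 0.09, 1.06], [-0.0, 0.0, -0.04]],
[0.5, [0.35, 0.09, 1.06], [-0.0, 0.0, -0.04]],
[0.5, [0.35, 0.09, 1.06], [-0.0, 0.0, -0.04]]
```

View pics/g.png

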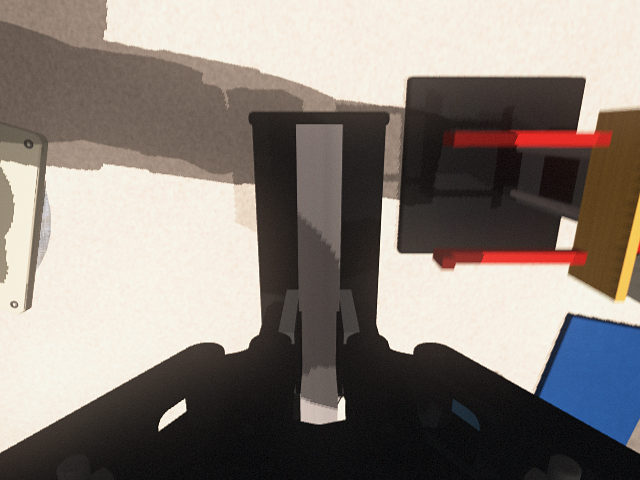

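Wrist view: the prongs lie along image rows 139 and 258, exactly along the closing line, so the yaw matches. The bar runs vertically at x≈320. Next I'll lower to threading height.

Emit:
{"fn": "play_rows", "kwargs": {"steps": [[0.5, [0.4, 0.1, 1], [0, 0, 0]], [0.5, [0.4, 0.1, 1.1], [0, 0, 0]], [0.5, [0.4, 0.1, 1.1], [0, 0, 0]], [0.5, [0.4, 0.1, 1.1], [0, 0, 0]], [0.5, [0.4, 0.1, 1.1], [0, 0, 0]], [0.5, [0.3, 0.1, 1.1], [0, 0, 0]], [0.5, [0.3, 0.1, 1.1], [0, 0, 0]], [0.5, [0.3, 0.1, 0.9], [0, 0, 0]]]}}

```text
t: 12.92
eef_pos: [0.4312, 0.1705, 0.2248]
orientation: [-1.874, -2.521, 0.001]
force: [0.2, -0.7, -8.6]
grip_width: 0.0124
gripper_force: 88.3
```

```bash
python3 -c "
from h import *
im=r.capture('scene');a=r.capture('side')
cv2.imwrite('pics/i.png',np.hstack([cv2.resize(im[180:360,260:440],(400,400)),cv2.resize(a[180:340,220:400],(400,400))]))
plan([.543,.2032,.2265],17,8,0.5)"
```

```text
t 13.02 pos [0.4307 0.1706 0.2245] F [-0.44 -0.4  -8.48] w 0.0122 gf 88.3573043346405
[0.5, [-0.01, 1.46, -0.03], [-0.02, -0.0, -0.03]],
[0.5, [-0.02, 1.46, -0.03], [-0.02, -0.0, -0.03]],
[0.5, [-0.02, 1.46, -0.03], [-0.02, -0.0, -0.03]],
[0.5, [-0.02, 1.46, -0.03], [-0.02, -0.0, -0.03]],
[0.5, [-0.02, 1.46, -0.03], [-0.02, -0.0, -0.03]],
[0.5, [-0.02, 1.46, -0.03], [-0.02, -0.0, -0.03]],
[0.5, [-0.02, 1.46, -0.03], [-0.02, -0.0, -0.03]],
[0.5, [-0.02, 1.46, -0.03], [-0.02, -0.0, -0.03]]
```

View pics/i.png

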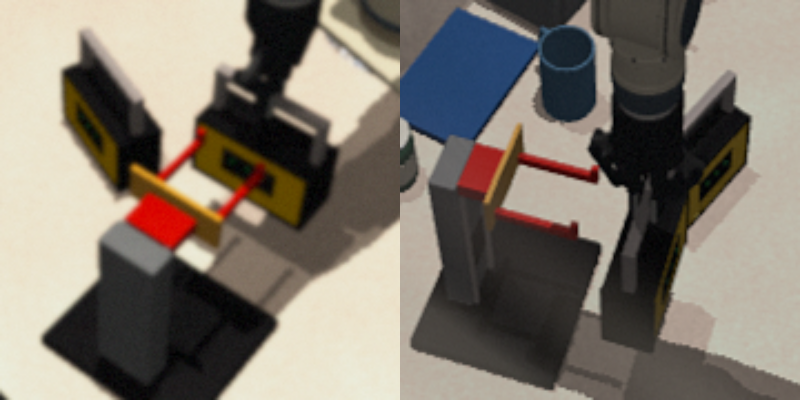

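The pack hangs level in front of the prong tips, so I'll thread it on, checking the force halfway.

Emit:
{"fn": "play_rows", "kwargs": {"steps": [[0.5, [0, 0.7, -0.2], [0, 0, 0]], [0.5, [0, 0.8, 0], [0, 0, 0]], [0.5, [0, 0.8, 0], [0, 0, 0]], [0.5, [0, 0.8, 0], [0, 0, 0]], [0.5, [0, 0.8, 0], [0, 0, 0]], [0.5, [0, 0.8, 0], [0, 0, 0]], [0.5, [0, 0.8, 0], [0, 0, 0]], [0.5, [0, 0.7, 0], [0, 0, 0]]]}}

```text
t: 13.68
eef_pos: [0.4919, 0.1887, 0.2281]
orientation: [-1.873, -2.522, 0.0]
force: [-0.9, 0.0, -7.5]
grip_width: 0.0118
gripper_force: 88.4
```

Emit:
{"fn": "play_rows", "kwargs": {"steps": [[0.5, [0, 0.7, 0], [0, 0, 0]], [0.5, [0, 0.7, 0], [0, 0, 0]], [0.5, [0, 0.7, 0], [0, 0, 0]], [0.5, [0, 0.7, 0], [0, 0, 0]], [0.5, [0, 0.7, 0], [0, 0, 0]], [0.5, [0, 0.7, 0], [0, 0, 0]], [0.5, [0, 0.7, 0], [0, 0, 0]], [0.5, [0, 0.6, 0], [0, 0, 0]]]}}

```text
t: 14.35
eef_pos: [0.5443, 0.2045, 0.2282]
orientation: [1.874, 2.522, 0.0]
force: [0.6, 0.7, -7.6]
grip_width: 0.0123
gripper_force: 88.4
```

```bash
python3 -c "
from h import *
im=r.capture('scene');a=r.capture('side')
cv2.imwrite('pics/j.png',np.hstack([cv2.resize(im[200:320,280:400],(400,400)),cv2.resize(a[200:320,230:350],(400,400))]))
plan([.543,.2032,.2],17,8,0.5)"
```

```text
t 14.45 pos [0.5446 0.2045 0.228 ] F [-1.03  0.44 -8.06] w 0.0117 gf 88.36191415786743
[0.5, [-0.01, -0.02, 0.35], [0.0, 0.0, -0.03]],
[0.5, [-0.01, -0.02, 0.35], [0.0, 0.0, -0.03]],
[0.5, [-0.01, -0.02, 0.35], [0.0, 0.0, -0.03]],
[0.5, [-0.01, -0.02, 0.35], [0.0, 0.0, -0.03]],
[0.5, [-0.01, -0.02, 0.35], [0.0, 0.0, -0.03]],
[0.5, [-0.01, -0.02, 0.35], [0.0, 0.0, -0.03]],
[0.5, [-0.01, -0.02, 0.35], [0.0, 0.0, -0.03]],
[0.5, [-0.01, -0.02, 0.35], [0.0, 0.0, -0.03]]
```

View pics/j.png

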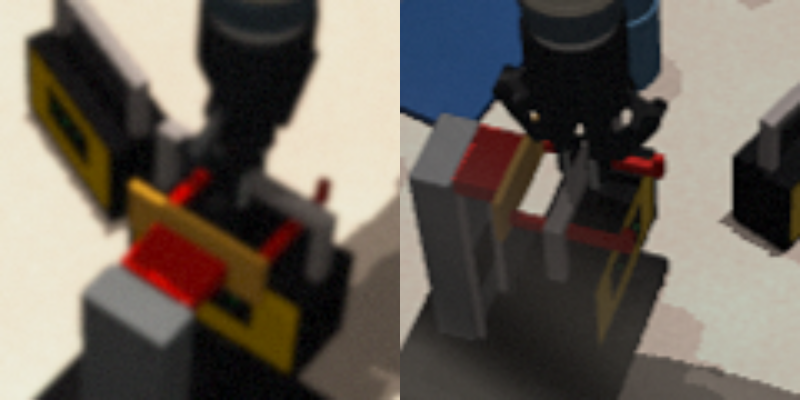

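The prongs pass through the opening, so I'll lower onto them.

Emit:
{"fn": "play_rows", "kwargs": {"steps": [[0.5, [0, 0, 0.4], [0, 0, 0]], [0.5, [0, 0, 0.5], [0, 0, 0]], [0.5, [0, 0, 0.5], [0, 0, 0]], [0.5, [0, 0, 0.5], [0, 0, 0]], [0.5, [0, 0, 0.5], [0, 0, 0]], [0.5, [0, 0, 0.4], [0, 0, 0]], [0.5, [0, 0, 0.3], [0, 0, 0]], [0.5, [0, 0, 0], [0, 0, 0]]]}}

```text
t: 15.12
eef_pos: [0.5433, 0.2043, 0.197]
orientation: [-1.873, -2.522, 0.0]
force: [-1.0, -0.0, -3.3]
grip_width: 0.0121
gripper_force: 88.9
```

Emit:
{"fn": "play_rows", "kwargs": {"steps": [[0.5, [0, 0, 0.2], [0, 0, 0]], [0.5, [0, 0, 0.2], [0, 0, 0]], [0.5, [0, 0, 0.2], [0, 0, 0]], [0.5, [0, 0, 0.2], [0, 0, 0]], [0.5, [0, 0, 0.2], [0, 0, 0]], [0.5, [0, 0, 0.1], [0, 0, 0]], [0.5, [0, 0, 0], [0, 0, 0]], [0.5, [0, 0, 0], [0, 0, 0]]]}}

```text
t: 15.78
eef_pos: [0.5437, 0.2043, 0.1863]
orientation: [1.873, 2.522, 0.0]
force: [-1.1, 0.8, -1.7]
grip_width: 0.0121
gripper_force: 89.1
```

Emit:
{"fn": "play_rows", "kwargs": {"steps": [[0.5, [0, 0, 0.1], [0, 0, 0]], [0.5, [0, 0, 0.1], [0, 0, 0]], [0.5, [0, 0, 0.1], [0, 0, 0]], [0.5, [0, 0, 0.1], [0, 0, 0]], [0.5, [0, 0, 0], [0, 0, 0]], [0.5, [0, 0, 0], [0, 0, 0]], [0.5, [0, 0, 0], [0, 0, 0]], [0.5, [0, 0, 0], [0, 0, 0]]]}}

```text
t: 16.45
eef_pos: [0.5437, 0.2043, 0.1823]
orientation: [1.873, 2.522, 0.0]
force: [-0.0, 1.3, -1.9]
grip_width: 0.0122
gripper_force: 89.3
```

Emit:
{"fn": "play_rows", "kwargs": {"steps": [[0.5, [0, 0, 0.1], [0, 0, 0]], [0.5, [0, 0, 0.1], [0, 0, 0]], [0.5, [0, 0, 0], [0, 0, 0]], [0.5, [0, 0, 0], [0, 0, 0]], [1.8, [0, 0, 0], [0, 0, 0]], [2.5, [0, 0, 0], [0, 0, 0]], [3, [0, 0, 0], [0, 0, 0]], [3, [0, 0, 0], [0, 0, 0]]]}}

```text
t: 17.12
eef_pos: [0.5435, 0.2043, 0.1801]
orientation: [-1.873, -2.522, 0.0]
force: [0.1, -0.1, -0.9]
grip_width: 0.0298
gripper_force: 0.0
```

Emit:
{"fn": "play_rows", "kwargs": {"steps": [[3, [0, 0, -0.5], [0, 0, 0]], [3, [0, 0, -1], [0, 0, 0]], [3, [0, 0, -1.2], [0, 0, 0]], [3, [0, 0, -1.2], [0, 0, 0]], [3, [0, 0, -1], [0, 0, 0]], [3, [0, 0, 0], [0, 0, 0]], [3, [0, 0, 0], [0, 0, 0]], [3, [0, 0, 0], [0, 0, 0]]]}}

```text
t: 17.78
eef_pos: [0.5434, 0.2043, 0.2289]
orientation: [-1.873, -2.522, 0.001]
force: [-0.1, 0.2, -0.9]
grip_width: 0.0299
gripper_force: 0.0
```

```bash
python3 -c "
from h import *
im=r.capture('scene');a=r.capture('side')
for c in('scene','side'):
 for n in ('pack_a_bar','hook_seat','pack_a'):print(c,n,[(np.round(d['centre'],4),d['conf']) for d in r.tip_of(n,c)])
cv2.imwrite('pics/k.png',np.hstack([cv2.resize(im[200:320,280:400],(400,400)),cv2.resize(a[200:320,230:350],(400,400))]))
plan([.543,.2032,.25],17,1,0.5)"
```

```text
scene pack_a_bar [(array([ 0.4881, -0.0474,  0.1461]), 0.81), (array([0.5849, 0.2175, 0.2013]), 0.18)]
scene hook_seat [(array([0.5829, 0.2175, 0.2008]), 0.77)]
scene pack_a [(array([ 4.896e-01, -4.590e-02, -2.000e-04]), 0.74), (array([0.5501, 0.2079, 0.0598]), 0.63)]
side pack_a_bar [(array([ 0.49  , -0.0403,  0.1429]), 0.82)]
side hook_seat [(array([0.5847, 0.215 , 0.2016]), 0.82)]
side pack_a [(array([0.5427, 0.2081, 0.0555]), 0.69), (array([ 4.843e-01, -4.520e-02, -4.000e-04]), 0.62)]
t 18.18 pos [0.5435 0.2043 0.2291] F [-0.35  0.34  0.09] w 0.0299 gf 0.0
[0.5, [-0.09, -0.08, -2.09], [-0.02, 0.0, -0.22]]
```

View pics/k.png

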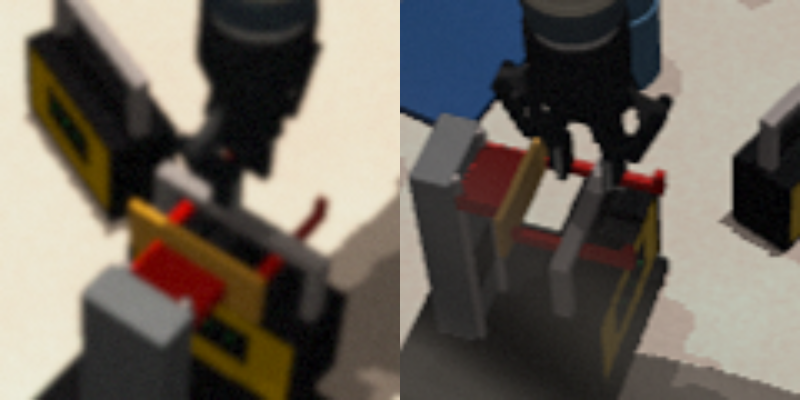

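The pack hangs on both prongs with the hook down (seat z ≈ 0.201), about 45 mm short of the plate. I'll shut the fingers, go behind the bar and push.

Emit:
{"fn": "play_rows", "kwargs": {"steps": [[0, [0, -0.3, -0.5], [0, 0, 0]], [0, [0, -0.6, 0], [0, 0, 0]], [0, [0, -0.6, 0], [0, 0, 0]], [0, [0, -0.6, 0], [0, 0, 0]], [0, [0, -0.6, 0], [0, 0, 0]], [0, [0, -0.6, 0], [0, 0, 0]], [0, [0, -0.4, 0], [0, 0, 0]], [0, [0, 0, 0], [0, 0, 0]]], "grip_force": 20}}

```text
t: 18.85
eef_pos: [0.5072, 0.1934, 0.2346]
orientation: [1.873, 2.522, 0.0]
force: [0.6, 0.3, -0.3]
grip_width: 0.0
gripper_force: 0.0
```

Emit:
{"fn": "play_rows", "kwargs": {"steps": [[0, [0, 0, 0.5], [0, 0, 0]], [0, [0, 0, 0.8], [0, 0, 0]], [0, [0, 0, 0.8], [0, 0, 0]], [0, [0, 0, 0.8], [0, 0, 0]], [0, [0, 0, 0.8], [0, 0, 0]], [0, [0, 0, 0.8], [0, 0, 0]], [0, [0, 0, 0.4], [0, 0, 0]], [0, [0, 0, 0], [0, 0, 0]]]}}

```text
t: 19.52
eef_pos: [0.5077, 0.1935, 0.184]
orientation: [-1.873, -2.521, 0.002]
force: [0.9, -0.2, -0.8]
grip_width: -0.0002
gripper_force: 0.0
```

Emit:
{"fn": "play_rows", "kwargs": {"steps": [[0, [0, 0.2, 0], [0, 0, 0]], [0, [0, 0.2, 0], [0, 0, 0]], [0, [0, 0.2, 0], [0, 0, 0]], [0, [0, 0.2, 0], [0, 0, 0]], [0, [0, 0.2, 0], [0, 0, 0]], [0, [0, 0.2, 0], [0, 0, 0]], [0, [0, 0.2, 0], [0, 0, 0]], [0, [0, 0.2, 0], [0, 0, 0]]]}}

```text
t: 20.18
eef_pos: [0.5237, 0.1983, 0.1853]
orientation: [1.873, 2.522, 0.0]
force: [0.2, -0.1, -0.9]
grip_width: 0.0001
gripper_force: 0.0
```

Emit:
{"fn": "play_rows", "kwargs": {"steps": [[0, [0, 0.3, 0], [0, 0, 0]], [0, [0, 0.3, 0], [0, 0, 0]], [0, [0, 0.3, 0], [0, 0, 0]], [0, [0, 0.3, 0], [0, 0, 0]], [0, [0, 0.3, 0], [0, 0, 0]], [0, [0, 0.3, 0], [0, 0, 0]], [0, [0, 0.3, 0], [0, 0, 0]], [0, [0, 0.3, 0], [0, 0, 0]]]}}

```text
t: 20.85
eef_pos: [0.5467, 0.2053, 0.1852]
orientation: [-1.873, -2.522, 0.0]
force: [-2.4, -1.2, 1.4]
grip_width: 0.0002
gripper_force: 1.7
```

```bash
python3 -c "
from h import *
im=r.capture('scene');a=r.capture('side')
for c in('scene','side'):
 for n in ('pack_a_bar','hook_seat','pack_a'):print(c,n,[(np.round(d['centre'],4),d['conf']) for d in r.tip_of(n,c)])
cv2.imwrite('pics/l.png',np.hstack([cv2.resize(im[200:320,280:400],(400,400)),cv2.resize(a[200:320,230:350],(400,400))]))
plan([.5645,.21,.185],17,8,0)"
```

```text
scene pack_a_bar [(array([ 0.4864, -0.0451,  0.1442]), 0.57)]
scene hook_seat [(array([0.5848, 0.2145, 0.2012]), 0.91)]
scene pack_a [(array([0.5707, 0.2134, 0.0577]), 0.84), (array([ 0.4888, -0.0433,  0.0013]), 0.59)]
side pack_a_bar [(array([ 0.4876, -0.0433,  0.1436]), 0.62)]
side hook_seat [(array([0.5852, 0.2143, 0.1991]), 0.65)]
side pack_a [(array([0.5621, 0.2166, 0.0558]), 0.87), (array([ 4.854e-01, -4.510e-02, -2.000e-04]), 0.84)]
t 21.25 pos [0.5465 0.2052 0.1853] F [-1.17  0.32 -0.85] w -0.0002 gf 0.0
[0, [-0.01, 0.23, 0.0], [0.0, -0.0, -0.03]],
[0, [-0.01, 0.23, 0.0], [0.0, -0.0, -0.03]],
[0, [-0.01, 0.23, 0.0], [0.0, -0.0, -0.03]],
[0, [-0.01, 0.23, 0.0], [0.0, -0.0, -0.03]],
[0, [-0.01, 0.23, 0.0], [0.0, -0.0, -0.03]],
[0, [-0.01, 0.23, 0.0], [0.0, -0.0, -0.03]],
[0, [-0.01, 0.23, 0.0], [0.0, -0.0, -0.03]],
[0, [-0.01, 0.23, 0.0], [0.0, -0.0, -0.03]]
```

View pics/l.png

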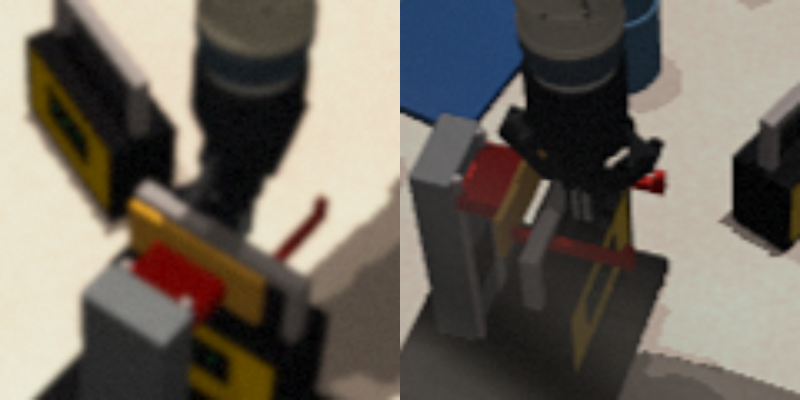

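The bar slides well and has about 20 mm left. I'll continue gently.

Emit:
{"fn": "play_rows", "kwargs": {"steps": [[0, [0, 0.2, 0], [0, 0, 0]], [0, [0, 0.2, 0], [0, 0, 0]], [0, [0, 0.2, 0], [0, 0, 0]], [0, [0, 0.2, 0], [0, 0, 0]], [0, [0, 0.2, 0], [0, 0, 0]], [0, [0, 0.2, 0], [0, 0, 0]], [0, [0, 0.1, 0], [0, 0, 0]], [0, [0, 0, 0], [0, 0, 0]]]}}

```text
t: 21.92
eef_pos: [0.5593, 0.209, 0.1852]
orientation: [1.873, 2.522, 0.0]
force: [-1.2, 0.4, 1.5]
grip_width: -0.0001
gripper_force: 0.5
```

Emit:
{"fn": "play_rows", "kwargs": {"steps": [[0, [0, 0.05, 0], [0, 0, 0]], [0, [0, 0.05, 0], [0, 0, 0]], [0, [0, 0.05, 0], [0, 0, 0]], [0, [0, 0.05, 0], [0, 0, 0]], [0, [0, 0.05, 0], [0, 0, 0]], [0, [0, 0.05, 0], [0, 0, 0]], [0, [0, 0, 0], [0, 0, 0]], [0, [0, 0, 0], [0, 0, 0]]]}}

```text
t: 22.58
eef_pos: [0.5619, 0.2098, 0.1852]
orientation: [1.873, 2.522, 0.0]
force: [-1.5, -1.2, 0.5]
grip_width: 0.0
gripper_force: 1.2
```

Emit:
{"fn": "play_rows", "kwargs": {"steps": [[0, [0, 0.05, 0], [0, 0, 0]], [0, [0, 0.05, 0], [0, 0, 0]], [0, [0, 0.05, 0], [0, 0, 0]], [0, [0, 0.05, 0], [0, 0, 0]], [0, [0, 0, 0], [0, 0, 0]], [0, [0, 0, 0], [0, 0, 0]], [0, [0, 0, 0], [0, 0, 0]], [0, [0, 0, 0], [0, 0, 0]]]}}

```text
t: 23.25
eef_pos: [0.5637, 0.2104, 0.1852]
orientation: [1.873, 2.522, 0.0]
force: [-2.1, -0.9, -1.1]
grip_width: -0.0003
gripper_force: 0.9
```

Emit:
{"fn": "play_rows", "kwargs": {"steps": [[0, [0, 0.05, 0], [0, 0, 0]], [0, [0, 0.05, 0], [0, 0, 0]], [0, [0, 0.05, 0], [0, 0, 0]], [0, [0, 0.05, 0], [0, 0, 0]], [0, [0, 0, 0], [0, 0, 0]], [0, [0, 0, 0], [0, 0, 0]], [0, [0, 0, 0], [0, 0, 0]], [0, [0, 0, 0], [0, 0, 0]]]}}

```text
t: 23.92
eef_pos: [0.5647, 0.2107, 0.1852]
orientation: [-1.873, -2.521, 0.002]
force: [-7.4, -2.4, 1.4]
grip_width: -0.0002
gripper_force: 3.8
```

Contact: the force has jumped and the motion has stalled. I'll give it a small extra press to confirm it is home.

Emit:
{"fn": "play_rows", "kwargs": {"steps": [[0, [0, 0.05, 0], [0, 0, 0]], [0, [0, 0.05, 0], [0, 0, 0]], [0, [0, 0.05, 0], [0, 0, 0]], [0, [0, 0.05, 0], [0, 0, 0]], [0, [0, 0, 0], [0, 0, 0]], [0, [0, 0, 0], [0, 0, 0]], [0, [0, 0, 0], [0, 0, 0]], [0, [0, 0, 0], [0, 0, 0]]]}}

```text
t: 24.58
eef_pos: [0.5648, 0.2108, 0.1852]
orientation: [-1.872, -2.52, 0.007]
force: [-15.4, -5.6, 5.5]
grip_width: -0.0002
gripper_force: 8.5
```

It's firmly stopped at about 16 N. I'll back off along the prongs, then go up.

Emit:
{"fn": "play_rows", "kwargs": {"steps": [[0, [0, -0.2, 0], [0, 0, 0]], [0, [0, -0.2, 0], [0, 0, 0]], [0, [0, -0.4, 0], [0, 0, 0]], [0, [0, -0.6, 0], [0, 0, 0]], [0, [0, -0.7, 0], [0, 0, 0]], [0, [0, -0.7, 0], [0, 0, 0]], [0, [0, -0.4, 0], [0, 0, 0]], [0, [0, 0, 0], [0, 0, 0]]]}}

```text
t: 25.25
eef_pos: [0.536, 0.2021, 0.1857]
orientation: [1.873, 2.522, 0.0]
force: [-0.9, -0.6, -0.0]
grip_width: 0.0001
gripper_force: 0.0
```

Emit:
{"fn": "play_rows", "kwargs": {"steps": [[0, [0, 0, -1], [0, 0, 0]], [0, [0, 0, -2], [0, 0, 0]], [0, [0, 0, -2], [0, 0, 0]], [0, [0, 0, -2], [0, 0, 0]], [0, [0, -1, -2], [0, 0, 0]], [0, [0, -2, -2], [0, 0, 0]], [0, [0, -2, -1], [0, 0, 0]], [0, [0, -1, 0], [0, 0, 0]]]}}

```text
t: 25.92
eef_pos: [0.4788, 0.1848, 0.3085]
orientation: [1.872, 2.52, 0.005]
force: [0.9, 0.2, 0.9]
grip_width: 0.0001
gripper_force: 0.0
```

```bash
python3 -c "
from h import *
im=r.capture('scene');a=r.capture('side')
for c in('scene','side'):
 for n in ('pack_a_bar','hook_seat','pack_a','mug','handheld','meter','deskmic'):print(c,n,[(np.round(d['centre'],3),d['conf']) for d in r.tip_of(n,c)[:2]])
cv2.imwrite('pics/m.png',np.hstack([cv2.resize(im[200:320,280:400],(400,400)),cv2.resize(a[200:320,230:350],(400,400))]))
s=r.read_state();print(s['t'],s['eef_pos'],s['force'])"
```

```text
scene pack_a_bar [(array([ 0.489, -0.046,  0.144]), 0.75), (array([0.587, 0.221, 0.059]), 0.44)]
scene hook_seat [(array([0.583, 0.218, 0.202]), 0.94)]
scene pack_a [(array([ 0.488, -0.045,  0.   ]), 0.83), (array([0.587, 0.221, 0.057]), 0.77)]
scene mug [(array([ 0.722, -0.068, -0.002]), 0.9)]
scene handheld [(array([ 0.683, -0.244, -0.   ]), 0.98)]
scene meter [(array([ 0.649, -0.401, -0.002]), 0.59)]
scene deskmic [(array([0.42 , 0.545, 0.001]), 0.77)]
side pack_a_bar [(array([ 0.487, -0.042,  0.144]), 0.96)]
side hook_seat [(array([0.583, 0.213, 0.201]), 0.77)]
side pack_a [(array([ 0.486, -0.046, -0.002]), 0.88), (array([0.584, 0.223, 0.053]), 0.57)]
side mug [(array([ 0.718, -0.071,  0.001]), 0.84), (array([ 0.683, -0.24 ,  0.003]), 0.15)]
side handheld [(array([ 0.684, -0.243,  0.003]), 0.89)]
side meter [(array([ 0.66 , -0.4  , -0.002]), 0.97)]
side deskmic [(array([0.419, 0.542, 0.003]), 0.83), (array([0.582, 0.22 , 0.057]), 0.65)]
26.7167 [0.47944104 0.1849545  0.30521072] [-0.10482975 -0.70935089 -0.29581868]
```

View pics/m.png

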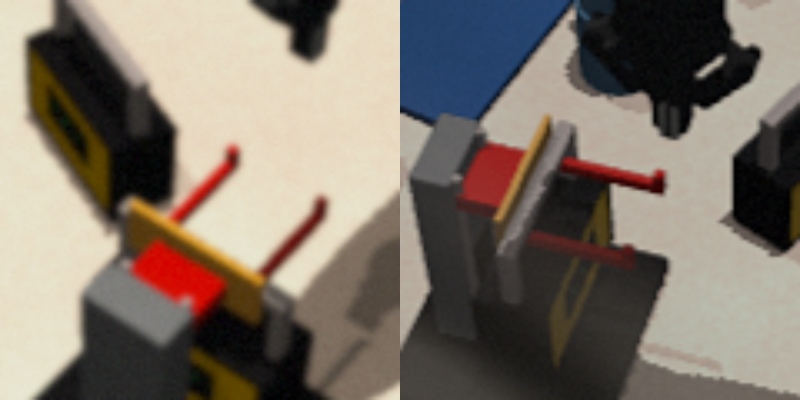

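The handle sits flush against the brass plate with the hook down, the arm is clear, and nothing else has moved. Handing in.

```bash
python3 -c "
from bench import r
print(r.hand_in())"
```

```text
the job is handed in; nothing more can be done
None
```

The loaded pack (about 0.8 kg) hangs fully home against the brass plate with the hook down, pressed in at about 16 N; the empty pack is back on the desk, nothing else moved, and the job was handed in at about 27 s.

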